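# Walk the bedside speaker into its charging dock and latch it

### The job

Walk the heavy bedside speaker forward across the dresser into its charging dock, by small alternating pushes on its two rubber rear corner bumpers and never on the glass, until both front corners sit fully home against the dock's stop. Then swing the orange latch shut behind it. Push gently, because the dock is only stuck down, keep the speaker flat, and leave the jar, the wooden ring and the star teether where they are.

Things in the scene. Friction and masses are not known exactly. Their poses are not given: they have to be found in the camera images.
- speaker: Low grey bedside speaker, 120 (x) by 200 (y) by 58 mm high, 0.75 to 1.1 kg, flat-bottomed, loose on the dresser; sliding it by one corner takes about 2 to 10 N. Origin at the centre of its underside; +x is its front (goes into the dock), y its left. At each corner of its rear face, towards the robot, a black rubber bumper; between them the glass lies 5 mm deeper.
- glass: The speaker's dark glass panel, fixed to it: it covers the whole top (58 mm high) and the rear face between the two bumpers. The robot must not press on it (no more than 1 N). Origin and axes as the speaker's.
- bumper_left (a point): Centre of the outer face of the left (+y) rear bumper, 25 mm up. A bumper is 36 mm wide (y from 64 to 100 mm off the speaker's middle) and 50 mm high.
- bumper_right (a point): Centre of the outer face of the speaker's right (-y) rear bumper, 25 mm up.
- nose_left (a point): Point on the speaker's front face near its left front corner: 60 mm ahead of, 90 mm left of and 25 mm above the speaker's origin.
- nose_right (a point): The same near the right front corner: 60 mm ahead, 90 mm right, 25 mm up.
- dock: White U-shaped charging dock stuck to the dresser, 254 mm wide, open below and towards the robot. Origin on the dresser where the speaker's origin belongs when home; +x points into the dock. Its tape holds 24 N: press the speaker no harder on any part of it.
- dock_stop (a point): Middle of the stop wall's face, which the speaker's front must touch: x = 60 mm in the dock's frame, 25 mm up. The wall is 42 mm high. Two brass charging plungers stand 10 mm out of it at y = +-75 mm, 13 to 27 mm up; the speaker pushes each one in, against a stiff friction of 3 N and no spring, until its front meets the wall.
- dock_mouth (a point): Middle between the near ends of the straight rails, x = -10 mm in the dock's frame, 25 mm up. The rails, 36 mm high, run from here to the stop, inner faces at y = +-104 mm (4 mm play each side); nearer the robot they flare out to y = +-119 mm at x = -45 mm. A speaker pushed too far on one corner skews and wedges between them.
- latch_pivot (a point): Pivot of the latch, on a 46 mm high post at x = -71, y = -134 mm in the dock's frame, at the middle height of the latch arm (29 mm).
- latch_tip (a point): Free end of the latch arm, 72 mm from the pivot. The arm is an orange bar 10 mm thick and 20 mm high, between 19 and 39 mm above the dresser.
- latch (a joint): Latch angle in rad, turning clockwise seen from above. 0: open, arm pointing back and outward (135 deg right of the dock's +x). 1.571: back and inward (135 deg left). 2.356: shut, at its end stop, pointing along the dock's +y, 6 mm behind the home speaker's right bumper. A light friction (0.03 N m) keeps it where it is left.
- jar: Lidded glass jar, 64 mm diameter, 85 mm high, standing to the left of the dock; origin at its base.
- ring: Flat beechwood ring, 70 mm across, 14 mm high, lying to the right of the dock; origin at its underside.
- teether: Navy star teether, about 74 mm across, 14 mm high, lying to the left of the jar; origin at its underside.
Not all that is in view belongs to the job. Of the things like the speaker, leave any that is pink; of the rest the smaller one is meant.

How it is judged (in metres and radians):
On the way, in this order (a step that is already met when the one before it is completed fails the run):
1. both front corners of the speaker are between the dock's rails (x of each of nose_left, nose_right in the frame of dock above 0 m), for 0.05 s.
2. both front corners are home against the stop, within 1.5 mm, with the latch still open (x of each of nose_left, nose_right in the frame of dock above 0.0585 m and value of joint latch below 1.2 rad), for 0.1 s.
3. the latch is shut behind the speaker (value of joint latch above 2.2 rad), for 0.1 s.
At the end, for the whole second after the job is handed in: The speaker stands flat and still on the dresser in its dock, both front corners within 1.5 mm of the stop, and the latch is shut behind it (beyond 2.2 rad) (x of each of nose_left, nose_right in the frame of dock above 0.0585 m and height (world z) of speaker below 0.004 m and value of joint latch above 2.2 rad and linear speed of speaker below 0.01 m/s); the robot touches nothing.
It fails at once if the robot presses on the speaker's glass (over 1 N) (contact force between any of the fingers, the arm and glass above 1 N).
It fails at once if the speaker is pressed against the dock with more than 24 N (contact force between speaker and dock above 24 N).
It fails at once if the speaker is tipped (angle between speaker's own z axis and vertical above 0.1 rad).
It fails at once if the jar, the ring or the teether is moved by more than 20 mm (distance of any of jar, ring, teether from where it was at the start of the episode above 0.02 m).
It also fails if it takes over 72 s, if anything falls off the work surface, if the arm or the gripper's body presses on something with over 40 N, if the wrist force passes 120 N, or if a joint passes its speed limit or range.

### The arm

A 7-joint arm with a two-finger parallel gripper is mounted at the origin on the work surface. World frame = base frame: x ahead of the robot, y to its left, z up, the work surface at z = 0. Lengths are in mm, angles in rad, forces in N, time in s.
With the tool pointing down it reaches from about 400 to 850 mm from the base axis. Payload 4.4 kg.
Tool frame: the origin (TCP) lies at the very end of the fingers, on their centre line; the grasp point (between the pads) lies 19 mm behind it; z points along the fingers, y is the direction in which the jaws open and shut (so a half turn about z gives the same grasp; the last joint's range is limited). The gripper opens to 94 mm and grips with 3 to 60 N. Pads are 16 mm wide; open, the fingers measure 119 mm over their backs; the gripper's body (75 mm by 177 mm) begins 78 mm behind the grasp point.
Start: joints at [-1.325, 0.628, 0.038, 1.517, -0.027, 0.996, -0.02], TCP at [199.377, 618.682, 205.478] pointing down, gripper open.
Joint ranges: [-3.06, 3.06], [-0.37, 2.12], [-1.25, 1.32], [0.18, 2.47], [-1.1, 4.24], [0.23, 1.98], [-2.94, 2.94]. Speed limits (rad/s): [2.57, 2.57, 3.14, 3.14, 3.14, 3.14, 3.14].

### API

Orientations are given as [roll, pitch, yaw] about the fixed x, y, z axes, in that order (R = Rz(yaw) Ry(pitch) Rx(roll)).
In Python, from bench import telemetry, optics, close_job gives the robot as it stands.
- The arm moves only by the tool drive_tool, never from a script. Its argument "commands" is a list of rows, each a list of 7 numbers: the turn, a rotation vector about the tool's x, y, z in rad, then the shift along the tool's x, y, z in m, then the opening, from 0 (shut) to 1 (fully open). A call has 1 to 5 rows; each row is the pose to reach, as a shift and turn from the pose commanded when the call began, along the tool's axes at that moment; what a row does not reach only later rows make up. A row lasts 1/12 s, in which the tool goes at most 41.7 mm and 7.16 degrees, less where a joint would pass 70% of its speed; a pose out of reach is approached as far as the arm can. A call with a gripper value outside its range is refused whole. The fingers move at their own pace and stop on an object; the grip force is fixed at half the most. Time passes only in rows, so rows that repeat a pose let the fingers close. It gives the time, the measured TCP pose, the force and the opening at its end, in the units of the state.
- telemetry.observe(): the state, without advancing time (a new reading comes with each control period).
- optics.snapshot(name): name is "scene" or "top"; returns a dict with "image" (384x512x3 uint8, blue, green, red), "fov_y" (degrees; the focal length in pixels is half the picture's height over the tangent of half this angle, whatever the lens; pixels are square), "cx", "cy" (the principal point, pixels), "R" (3x3) and "t" (3): a world point X has camera coordinates R X + t. Camera axes: x right, y down, z forward; pixel columns grow to the right and rows downward; lengths in mm; the calibration is good to about 2 mm. A picture is of the moment at which its call begins. There is no depth.
- close_job(): hands the job in, once; it reports no verdict.
The state is a dict: "time": time; "qpos": joint angles; "dq": joint speeds; "joint_efforts": joint torques, N m; "tcp_pos": TCP position; "tcp_rot": TCP orientation; "wrist_force": force on the tool from outside, world axes, zero at the start; "moment": the same for the moment, N m; "finger_gap": finger opening in mm.
Only numpy, scipy, OpenCV 4.12 (cv2) and the standard library are available. Lean on these libraries where they do the work, as an engineer would, in place of code of your own. Each camera call takes 0.05 s, during which the arm holds its last target. There are 200 camera calls.

## Working session

There is one attempt and no reset: what is moved stays moved. The work goes in short steps, Python scripts to look and compute and a tool call to move; the robot and the scene stay as the last step left them, time stands still between calls to the robot, and variables do not carry over. Pictures are saved under pics/ and viewed, about 8 in all and at most 12, crops included, and the job is handed in when it is done.

Besides the shell and the picture viewer there is one more tool, called as name(argument=value, ...), one argument or row to a line, values as JSON. drive_tool: Moves the arm, as the interface text tells. Its arguments: {"type":"object","properties":{"commands":{"type":"array"}},"required":["commands"]}

```bash
ls; mkdir -p pics
cat > h.py <<'E'
import numpy as np, cv2
from bench import telemetry, optics
def snap(n,f=None):
    s=optics.snapshot(n)
    s={k:(np.array(v) if k in('image','R','t') else v) for k,v in s.items()}
    if f: cv2.imwrite('pics/'+f,s['image'])
    return s
def foc(s): return s['image'].shape[0]/2/np.tan(np.radians(s['fov_y'])/2)
def ray(s,u,v,z):
    d=s['R'].T@np.array([(u-s['cx'])/foc(s),(v-s['cy'])/foc(s),1]); c=-s['R'].T@s['t']
    return c+d*(z-c[2])/d[2]
def proj(s,X):
    p=s['R']@np.array(X,float)+s['t']; return foc(s)*p[:2]/p[2]+[s['cx'],s['cy']]
E
python3 - <<'E'
from h import *
print(telemetry.observe())
a=snap('top');b=snap('scene')
for s in(a,b): print(s['fov_y'],s['cx'],s['cy'],-s['R'].T@s['t'],s['R'].round(2).tolist())
cv2.imwrite('pics/a.png',a['image']);cv2.imwrite('pics/b.png',b['image'])
E
```

```text
pics
{'time': 0.0, 'qpos': array([-1.32478738,  0.62936354,  0.03842648,  1.51836899, -0.02699089,
        0.9963057 , -0.02000104]), 'dq': array([ 1.49795756e-03,  6.27544448e-05, -5.38455037e-05, -1.40755964e-03,
        1.95586240e-04,  4.06229168e-04,  2.35744722e-04]), 'joint_efforts': array([ 1.86404318e-04, -5.49727678e+01,  1.14408810e+00, -1.86634111e+01,
       -5.19806729e-02,  2.38561764e-02,  1.47735491e-04]), 'tcp_pos': array([199.16604573, 618.02019398, 204.54226223]), 'tcp_rot': array([-3.13966484e+00,  2.50286570e-05,  2.82980014e+00]), 'wrist_force': array([-0.43174658,  0.0355181 , -0.29412361]), 'moment': array([ 0.02485982,  0.02070763, -0.04065828]), 'finger_gap': 93.6912249403773}
44.42425454526185 264.5434528563824 190.8064981362549 [ 370.0627535    46.49125774 1486.44155199] [[-0.02, -1.0, 0.01], [-0.99, 0.02, -0.12], [0.12, -0.01, -0.99]]
57.28128898240088 251.36106870906042 190.39671046489968 [1267.94401398  -95.97642532  933.6664804 ] [[0.21, 0.98, -0.02], [0.76, -0.17, -0.63], [-0.62, 0.12, -0.78]]
```

View pics/a.png

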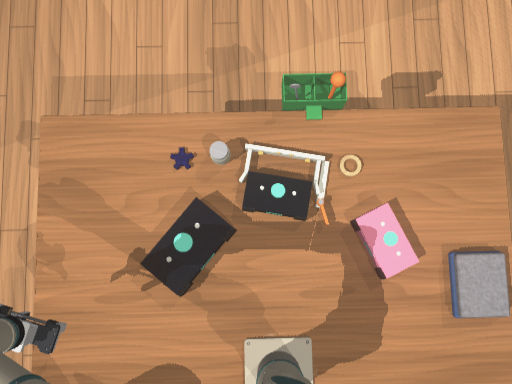

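View pics/b.png

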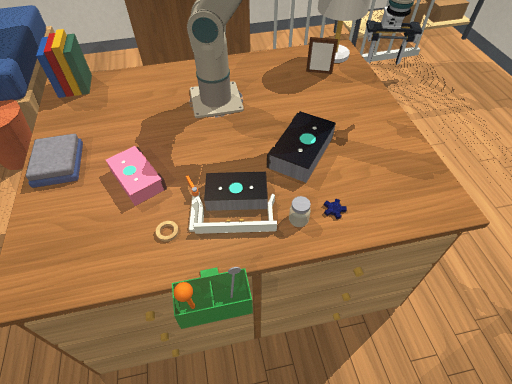

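Top view: the candidates are the pink speaker (387,240), the large black one (188,246) and the smaller black one (278,195) by the white dock (285,155). I choose the smaller black one. The latch is orange at (322,210), the jar at (219,152), the ring at (350,165) and the teether at (182,158). I'll check the choice in a close crop.

Run:
```python
from h import *
a=cv2.imread('pics/a.png');b=cv2.imread('pics/b.png')
A=cv2.resize(a[135:235,225:345],None,fx=5,fy=5,interpolation=cv2.INTER_CUBIC)
B=cv2.resize(b[160:240,170:290],None,fx=5,fy=5,interpolation=cv2.INTER_CUBIC)
cv2.imwrite('pics/c.png',cv2.resize(np.vstack([A,B]),(400,600)))
cv2.imwrite('pics/ca.png',A)
s=optics.snapshot('top');s={k:(np.array(v) if k in('image','R','t') else v) for k,v in s.items()}
hsv=cv2.cvtColor(s['image'],cv2.COLOR_BGR2HSV)
def big(m,x0,x1,y0,y1):
    r=np.zeros_like(m); r[y0:y1,x0:x1]=m[y0:y1,x0:x1]
    cs=cv2.findContours(r,cv2.RETR_EXTERNAL,cv2.CHAIN_APPROX_NONE)[0]
    return max(cs,key=cv2.contourArea)
w=cv2.inRange(hsv,(0,0,150),(180,60,255)); o=cv2.inRange(hsv,(5,170,150),(18,255,255)); k=cv2.inRange(hsv,(0,0,0),(180,255,60))
for n,m,z in(('speaker',k,58),('dock',w,38),('latch',o,39)):
    c=big(m,232,345,135,235)
    P=np.array([ray(s,u,v,z)[:2] for u,v in c[:,0]],np.float32)
    r=cv2.minAreaRect(P);print(n,len(c),r,cv2.boxPoints(r).round().tolist(), 'px',cv2.minAreaRect(c))
g=cv2.inRange(hsv,(75,80,100),(95,255,255)); c=big(g,240,320,170,220);print('green',ray(s,*c[:,0].mean(0),58))
```

```text
speaker 222 ((531.7772827148438, -8.919845581054688), (195.98117065429688, 118.4049072265625), 79.16971588134766) [[455.0, -94.0], [572.0, -116.0], [608.0, 76.0], [492.0, 98.0]] px ((276.8648681640625, 195.81080627441406), (64.11560821533203, 38.469364166259766), 9.462321281433105)
dock 315 ((605.01708984375, -32.951873779296875), (268.2463684082031, 150.79403686523438), 79.4122543334961) [[506.0, -151.0], [654.0, -179.0], [704.0, 85.0], [556.0, 113.0]] px ((283.84814453125, 172.8025360107422), (86.31233978271484, 47.64779281616211), 9.727579116821289)
latch 2 ((456.8175354003906, -153.26805114746094), (3.0835959911346436, 0.0), 177.75904846191406) [[458.0, -153.0], [458.0, -153.0], [455.0, -153.0], [455.0, -153.0]] px ((324.0, 219.5), (1.0, 0.0), -90.0)
green [549.5374828  -12.24032881  58.        ]
```

View pics/ca.png

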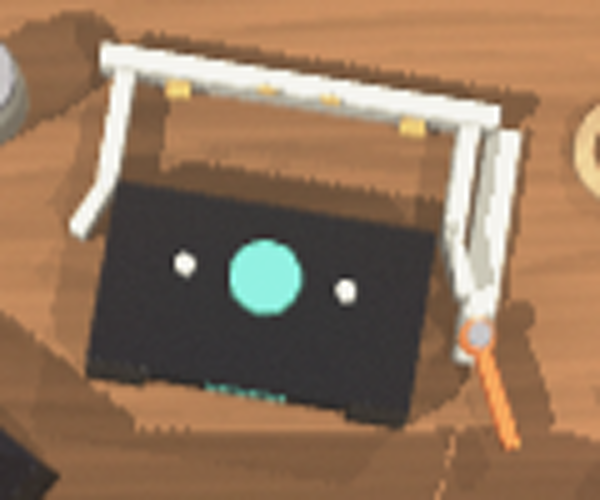

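The crop confirms the smaller black speaker, with its front at the dock mouth. The dock's plungers show at crop (179,90) and (412,126), and the latch pivot at (481,333) with its tip at (515,445).

Run:
```python
from h import *
s=snap('top')
q=lambda u,v,z: ray(s,u/5+225-.4,v/5+135-.4,z)[:2]
pl,pr,pv,tip=q(179,90,20),q(412,126,20),q(481,333,46),q(515,445,29)
wl,wr=q(102,44,42),q(500,105,42)
print('plung',pl,pr,np.linalg.norm(pl-pr),'pivot',pv,'tip',tip,np.linalg.norm(tip-pv),'wall',wl,wr,np.linalg.norm(wl-wr))
# dock frame: rigid fit of known points (plunger centres, pivot)
L=np.array([[53,75],[53,-75],[-71,-134]],float); W=np.array([pl,pr,pv])
lc,wc=L.mean(0),W.mean(0); H=((L-lc).T@(W-wc)); yaw=np.arctan2(H[0,1]-H[1,0],H[0,0]+H[1,1])
R=lambda a:np.array([[np.cos(a),-np.sin(a)],[np.sin(a),np.cos(a)]])
o=wc-R(yaw)@lc; print('dock',o,yaw,'res',(W-(L@R(yaw).T+o)).round(1).tolist())
d=wl-wr; print('wall yaw',np.arctan2(-d[0],d[1]),'wall corners in dock',(R(yaw).T@(wl-o)),(R(yaw).T@(wr-o)))
fl,fr,rl,rr=q(120,182,58),q(437,233,58),q(90,374,58),q(406,425,58)
for n,p in zip(('fl','fr','rl','rr'),(fl,fr,rl,rr)): print(n,p.round(1),(R(yaw).T@(p-o)).round(1))
d=fl-fr;print('spk',np.linalg.norm(d),np.arctan2(-d[0],d[1]),'cen',(fl+fr+rl+rr)/4)
# rails inner top z=36 near ends of straight section
for p in((118,180),(455,225),(93,235)): print('rail',(R(yaw).T@(q(*p,36)-o)).round(1))
```

```text
plung [674.86600784  37.93741752] [ 648.45954878 -109.31677486] 149.60313584058946 pivot [ 513.00483511 -144.6338894 ] tip [ 444.45393155 -165.32603298] 71.60580412639976 wall [700.67073302  85.6591533 ] [ 656.44145583 -162.5536724 ] 252.12266023588657
dock [608.94850602 -25.94764244] -0.1869474353021968 res [[-0.1, 0.0], [1.4, 0.2], [-1.3, -0.2]]
wall yaw -0.17634010301962136 wall corners in dock [ 69.38079148 126.70970585] [  72.05509016 -125.39877067]
fl [610.1  75.7] [-17.7 100.1]
fr [ 574.1 -118.3] [-17.  -97.3]
rl [492.1  96.3] [-137.5   98.4]
rr [456.6 -95.2] [-136.8  -96.4]
spk 197.39142864493456 -0.18333871168241495 cen [533.2480193 -10.384288 ]
rail [-13.2 102.7]
rail [  -6.6 -109.5]
rail [-49.9 112.3]
```

drive_tool(
  commands=[
    [0,0,0,-0.0276,-0.0284,0.004,0],
    [0,0,0,-0.0552,-0.0568,0.009,0],
    [0,0,0,-0.0828,-0.0852,0.014,0],
    [0,0,0,-0.1104,-0.1136,0.019,0],
    [0,0,0,-0.138,-0.142,0.024,0],
  ],
)

```text
time: 0.62
tcp_pos: [287.6, 439.4, 181.3]
tcp_rot: [3.142, 0.0, 2.83]
wrist_force: [0.4, 0.5, 0.1]
finger_gap: 64.0
```

drive_tool(
  commands=[
    [0,0,0,-0.0276,-0.0284,0.004,0],
    [0,0,0,-0.0552,-0.0568,0.009,0],
    [0,0,0,-0.0828,-0.0852,0.014,0],
    [0,0,0,-0.1104,-0.1136,0.019,0],
    [0,0,0,-0.138,-0.142,0.024,0],
  ],
)

```text
time: 1.03
tcp_pos: [375.4, 262.0, 157.4]
tcp_rot: [3.141, 0.0, 2.83]
wrist_force: [0.6, 0.3, 0.0]
finger_gap: 30.3
```

drive_tool(
  commands=[
    [0,0,0,-0.0276,-0.0284,0.004,0],
    [0,0,0,-0.0552,-0.0568,0.009,0],
    [0,0,0,-0.0828,-0.0852,0.014,0],
    [0,0,-0.07,-0.1104,-0.1136,0.019,0],
    [0,0,-0.129,-0.138,-0.142,0.024,0],
  ],
)

```text
time: 1.45
tcp_pos: [463.3, 84.4, 133.3]
tcp_rot: [3.142, 0.0, 2.962]
wrist_force: [-0.1, -0.3, -0.2]
finger_gap: 0.6
```

drive_tool(
  commands=[
    [0,0,0,0,0,0.038,0],
    [0,0,0,0,0,0.076,0],
    [0,0,0,0,0,0.113,0],
    [0,0,0,0,0,0.113,0],
  ],
)

```text
time: 1.78
tcp_pos: [457.8, 84.7, 14.1]
tcp_rot: [-3.136, -0.012, 2.958]
wrist_force: [-1.1, -0.1, -0.2]
finger_gap: 0.1
```

drive_tool(
  commands=[
    [0,0,0,-0.008,0,0,0],
    [0,0,0,-0.012,0,0,0],
    [0,0,0,-0.015,0,0,0],
    [0,0,0,-0.015,0,0,0],
  ],
)

```text
time: 2.12
tcp_pos: [480.7, 83.9, 23.1]
tcp_rot: [3.139, 0.006, 2.959]
wrist_force: [0.0, -0.2, -0.7]
finger_gap: 0.6
```

drive_tool(
  commands=[
    [0,0,0,-0.002,0,0,0],
    [0,0,0,-0.004,0,0,0],
    [0,0,0,-0.006,0,0,0],
  ],
)

```text
time: 2.37
tcp_pos: [482.5, 82.7, 21.3]
tcp_rot: [-3.142, -0.001, 2.959]
wrist_force: [-4.6, 2.1, 3.4]
finger_gap: 0.5
```

drive_tool(
  commands=[
    [0,0,0,-0.002,0,0,0],
    [0,0,0,-0.004,0,0,0],
    [0,0,0,-0.006,0,0,0],
    [0,0,0,-0.006,0,0,0],
  ],
)

```text
time: 2.7
tcp_pos: [487.8, 82.0, 20.4]
tcp_rot: [-3.142, -0.003, 2.96]
wrist_force: [-4.1, 2.9, 2.9]
finger_gap: 0.3
```

```bash
cat >> h.py <<'E'
O=np.array([608.9,-25.9]);Y=-0.182
def dock(p):
    c,s=np.cos(Y),np.sin(Y); d=np.array(p[:2])-O; return np.array([c*d[0]+s*d[1],-s*d[0]+c*d[1]]).round(1)
def spk(f=None):
    s=snap('top'); im=s['image']; hsv=cv2.cvtColor(im,cv2.COLOR_BGR2HSV)
    if f: cv2.imwrite('pics/'+f,cv2.resize(im[130:240,220:350],None,fx=5,fy=5,interpolation=cv2.INTER_CUBIC))
    out=[]
    for lo,hi,n in(((75,80,100),(95,255,255),1),((0,0,140),(180,50,255),2)):
        m=cv2.inRange(hsv,lo,hi); g=np.zeros_like(m); g[148:209,252:305]=m[148:209,252:305]
        for c in cv2.findContours(g,cv2.RETR_EXTERNAL,cv2.CHAIN_APPROX_NONE)[0]:
            M=cv2.moments(cv2.drawContours(np.zeros_like(g),[c],-1,1,-1),True)
            if M['m00']>5: u=M['m10']/M['m00'];v=M['m01']/M['m00']; out.append((n,int(M['m00']),dock(ray(s,u,v,58))))
    for e in out: print(e)
    t=telemetry.observe(); print('tcp dock',dock(t['tcp_pos']),t['tcp_pos'].round(1),t['wrist_force'].round(1),t['time'])
E
python3 -c "
from h import *
spk('d.png')"
```

```text
(1, 174, array([-57.9,   1.7]))
(2, 9, array([-59.3, -47.6]))
(2, 7, array([-56.1,  79.3]))
(2, 50, array([-63.1,  57. ]))
(2, 306, array([57.2, 10. ]))
tcp dock [-138.6   84.2] [487.8  82.   20.4] [-4.1  3.   2.5] 2.75
```

View pics/d.png

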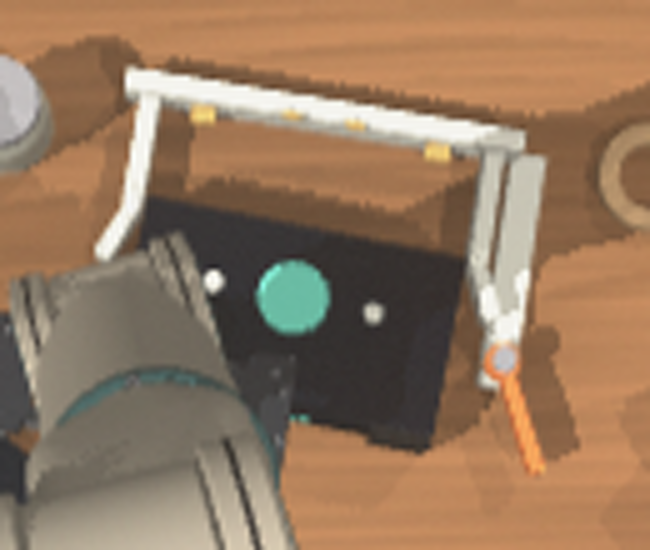

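The arm hides the left rear. The disc is at (293,297) and the dots at (213,281) and (373,313). The front edge, (150,200)–(467,260), is slightly skewed clockwise, as expected after a left push. Next I push the right bumper.

drive_tool(
  commands=[
    [0,0,0,0.018,-0.005,0,0],
    [0,0,0,0.018,-0.045,0,0],
    [0,0,0,0.018,-0.085,0,0],
    [0,0,0,0.018,-0.125,0,0],
    [0,0,0,0.018,-0.165,0,0],
  ],
)

```text
time: 3.17
tcp_pos: [442.4, -79.5, 20.6]
tcp_rot: [-3.141, 0.003, 2.96]
wrist_force: [0.4, -0.5, -0.2]
finger_gap: 0.4
```

drive_tool(
  commands=[
    [0,0,0,-0.003,0,0,0],
    [0,0,0,-0.008,0,0,0],
    [0,0,0,-0.013,0,0,0],
    [0,0,0,-0.018,0,0,0],
    [0,0,0,-0.023,0,0,0],
  ],
)

```text
time: 3.58
tcp_pos: [462.3, -80.8, 20.1]
tcp_rot: [-3.141, -0.005, 2.961]
wrist_force: [-7.4, -3.4, 0.4]
finger_gap: 0.6
```

```bash
cat >> h.py <<'E'
def yawdots():
    s=snap('top'); im=s['image']; g=im.min(2).astype(float); hsv=cv2.cvtColor(im,cv2.COLOR_BGR2HSV)
    m=cv2.inRange(hsv,(75,60,90),(95,255,255)); m[:,:250]=0;m[:,315:]=0;m[:150]=0;m[215:]=0
    ys,xs=np.nonzero(m); D=ray(s,xs.mean(),ys.mean(),58); P=[]
    for sg in(1,-1):
        # expected dot about 48 mm to each side of the disc
        e=D[:2]+sg*49*np.array([-np.sin(Y),np.cos(Y)])+0; u,v=proj(s,[*e,58]).round().astype(int)
        w=np.clip(g[v-5:v+6,u-5:u+6]-80,0,None); yy,xx=np.mgrid[v-5:v+6,u-5:u+6]
        P.append(dock(ray(s,(w*xx).sum()/w.sum(),(w*yy).sum()/w.sum(),58)))
    d=P[0]-P[1]; t=telemetry.observe()
    print('disc',dock(D),'dots',P,'yaw',round(float(np.arctan2(-d[0],d[1])),3),'tcp dock',dock(t['tcp_pos']),t['wrist_force'].round(1),t['time'])
E
python3 -c "
from h import *
yawdots()"
```

```text
disc [-54.5   3.7] dots [array([-53.1,  53.4]), array([-54.2, -48.4])] yaw -0.011 tcp dock [-133.   -80.4] [-4.7 -2.4 -0.7] 3.6333
```

```bash
sed -i 's/def yawdots():/def yawdots(f=None):/; s/    s=snap(.top.); im=s\[.image.\]; g=/    s=snap("top")\n    if f: s["image"]=cv2.imread(f)\n    im=s["image"]; g=/' h.py
python3 -c "
from h import *
yawdots('pics/a.png');yawdots()"
```

```text
disc [-66.1   2.9] dots [array([-60.8,  53. ]), array([-61.6, -47.1])] yaw -0.008 tcp dock [-133.   -80.2] [-3.  -1.5 -0.5] 3.6833
disc [-53.9   3.6] dots [array([-52.8,  53.3]), array([-53.1, -48.8])] yaw -0.003 tcp dock [-133.   -80.1] [-3.6 -0.6 -0.7] 3.7333
```

drive_tool(
  commands=[
    [0,0,0,0.018,0.005,0,0],
    [0,0,0,0.018,0.045,0,0],
    [0,0,0,0.018,0.085,0,0],
    [0,0,0,0.018,0.125,0,0],
    [0,0,0,0.018,0.165,0,0],
  ],
)

```text
time: 4.15
tcp_pos: [478.4, 88.0, 20.8]
tcp_rot: [3.139, 0.003, 2.961]
wrist_force: [1.0, -0.9, -0.4]
finger_gap: 0.1
```

drive_tool(
  commands=[
    [0,0,0,-0.003,0,0,0],
    [0,0,0,-0.007,0,0,0],
    [0,0,0,-0.01,0,0,0],
    [0,0,0,-0.012,0,0,0],
  ],
)

```text
time: 4.48
tcp_pos: [489.2, 80.7, 20.5]
tcp_rot: [-3.141, 0.001, 2.958]
wrist_force: [1.0, 0.9, -1.1]
finger_gap: 0.7
```

drive_tool(
  commands=[
    [0,0,0,-0.002,0,0,0],
    [0,0,0,-0.004,0,0,0],
  ],
)

```text
time: 4.65
tcp_pos: [490.5, 80.0, 20.3]
tcp_rot: [-3.141, -0.003, 2.957]
wrist_force: [-4.4, 2.9, 2.2]
finger_gap: 0.9
```

drive_tool(
  commands=[
    [0,0,0,-0.002,0,0,0],
    [0,0,0,-0.004,0,0,0],
  ],
)

```text
time: 4.82
tcp_pos: [495.5, 79.6, 20.3]
tcp_rot: [-3.141, -0.001, 2.958]
wrist_force: [-4.2, 3.1, -0.2]
finger_gap: 0.5
```

drive_tool(
  commands=[
    [0,0,0,-0.002,0,0,0],
    [0,0,0,-0.004,0,0,0],
  ],
)

```text
time: 4.98
tcp_pos: [499.9, 79.0, 20.3]
tcp_rot: [-3.141, -0.001, 2.958]
wrist_force: [-3.0, 1.8, -0.1]
finger_gap: 0.5
```

```bash
python3 -c "
from h import *
yawdots()"
```

```text
disc [-46.8  -0.5] dots [array([-46.5,  53.1]), array([-46.9, -50.3])] yaw -0.004 tcp dock [-125.3   83.6] [-2.2  1.2 -0.9] 5.0333
```

```bash
python3 -c "
from h import *
spk('e.png')"
```

```text
(1, 170, array([-44.4,  -0.5]))
(2, 10, array([-46.2, -51.2]))
(2, 55, array([-49.2,  55.2]))
(2, 18, array([-41.9,  78.6]))
(2, 298, array([57.2, 11.4]))
tcp dock [-125.3   83.5] [500.8  78.9  20.4] [-1.2  0.2 -1.1] 5.0833
```

View pics/e.png

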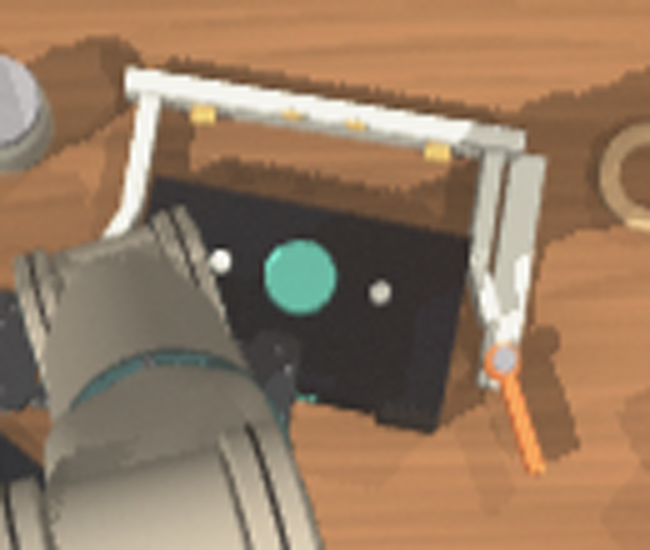

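Dots at (220,261) and (380,292), front edge (150,178)–(470,240): about −0.03 rad of skew, with the right front corner near the right rail at (472,240). Next a right push.

drive_tool(
  commands=[
    [0,0,0,0.018,-0.005,0,0],
    [0,0,0,0.018,-0.045,0,0],
    [0,0,0,0.018,-0.085,0,0],
    [0,0,0,0.018,-0.125,0,0],
    [0,0,0,0.018,-0.165,0,0],
  ],
)

```text
time: 5.5
tcp_pos: [453.6, -82.1, 20.7]
tcp_rot: [-3.141, 0.004, 2.959]
wrist_force: [0.6, -0.3, 0.6]
finger_gap: 0.4
```

drive_tool(
  commands=[
    [0,0,0,-0.003,0,0,0],
    [0,0,0,-0.006,0,0,0],
    [0,0,0,-0.009,0,0,0],
    [0,0,0,-0.011,0,0,0],
  ],
)

```text
time: 5.83
tcp_pos: [465.0, -80.7, 20.6]
tcp_rot: [3.141, 0.002, 2.961]
wrist_force: [1.0, 0.2, 0.1]
finger_gap: 0.4
```

drive_tool(
  commands=[
    [0,0,0,-0.002,0,0,0],
    [0,0,0,-0.004,0,0,0],
    [0,0,0,-0.006,0,0,0],
  ],
)

```text
time: 6.08
tcp_pos: [467.4, -81.7, 20.2]
tcp_rot: [-3.141, -0.004, 2.961]
wrist_force: [-4.4, -0.0, 3.1]
finger_gap: 0.7
```

drive_tool(
  commands=[
    [0,0,0,-0.002,0,0,0],
    [0,0,0,-0.004,0,0,0],
    [0,0,0,-0.006,0,0,0],
    [0,0,0,-0.006,0,0,0],
  ],
)

```text
time: 6.42
tcp_pos: [475.7, -84.0, 20.3]
tcp_rot: [3.142, 0.001, 2.959]
wrist_force: [-2.8, -1.1, -1.6]
finger_gap: 0.2
```

```bash
python3 -c "
from h import *
spk()"
```

```text
(1, 178, array([-39.1,   2.3]))
(2, 8, array([-65.1, -79.4]))
(2, 116, array([-76. , -66.7]))
(2, 13, array([-39.8,  52.9]))
(2, 300, array([57.3,  8.5]))
tcp dock [-120.5  -81.2] [475.7 -83.9  20.3] [-1.8 -0.9 -0.6] 6.4667
```

drive_tool(
  commands=[
    [0,0,0,0.016,0.005,0,0],
    [0,0,0,0.016,0.045,0,0],
    [0,0,0,0.016,0.085,0,0],
    [0,0,0,0.016,0.125,0,0],
    [0,0,0,0.016,0.165,0,0],
  ],
)

```text
time: 6.88
tcp_pos: [491.8, 84.1, 20.9]
tcp_rot: [3.139, 0.004, 2.958]
wrist_force: [0.1, 0.1, -0.3]
finger_gap: 0.5
```

drive_tool(
  commands=[
    [0,0,0,-0.003,0,0,0],
    [0,0,0,-0.006,0,0,0],
    [0,0,0,-0.008,0,0,0],
    [0,0,0,-0.01,0,0,0],
  ],
)

```text
time: 7.22
tcp_pos: [500.0, 78.0, 20.6]
tcp_rot: [-3.141, 0.001, 2.957]
wrist_force: [-0.2, -0.2, -0.1]
finger_gap: 0.7
```

drive_tool(
  commands=[
    [0,0,0,-0.002,0,0,0],
    [0,0,0,-0.004,0,0,0],
    [0,0,0,-0.006,0,0,0],
  ],
)

```text
time: 7.47
tcp_pos: [503.2, 77.4, 20.3]
tcp_rot: [-3.141, -0.003, 2.957]
wrist_force: [-3.6, 2.1, 3.3]
finger_gap: 0.6
```

drive_tool(
  commands=[
    [0,0,0,-0.002,0,0,0],
    [0,0,0,-0.004,0,0,0],
    [0,0,0,-0.005,0,0,0],
    [0,0,0,-0.005,0,0,0],
  ],
)

```text
time: 7.8
tcp_pos: [510.2, 77.6, 20.3]
tcp_rot: [3.141, 0.0, 2.959]
wrist_force: [-3.0, 0.4, -0.1]
finger_gap: 0.4
```

```bash
python3 -c "
from h import *
spk()"
```

```text
(1, 169, array([-34.4,   1. ]))
(2, 11, array([-35.4, -49. ]))
(2, 50, array([-36.6,  56.4]))
(2, 24, array([-30.4,  78. ]))
(2, 297, array([57.2, 11.2]))
tcp dock [-115.8   83.9] [510.2  77.6  20.3] [-2.6  2.3 -1.3] 7.85
```

drive_tool(
  commands=[
    [0,0,0,0.016,-0.005,0,0],
    [0,0,0,0.016,-0.045,0,0],
    [0,0,0,0.016,-0.085,0,0],
    [0,0,0,0.016,-0.125,0,0],
    [0,0,0,0.016,-0.165,0,0],
  ],
)

```text
time: 8.27
tcp_pos: [465.6, -84.1, 20.7]
tcp_rot: [-3.141, 0.004, 2.96]
wrist_force: [0.9, -1.1, 1.0]
finger_gap: 0.3
```

drive_tool(
  commands=[
    [0,0,0,-0.003,0,0,0],
    [0,0,0,-0.006,0,0,0],
    [0,0,0,-0.008,0,0,0],
    [0,0,0,-0.01,0,0,0],
  ],
)

```text
time: 8.6
tcp_pos: [475.6, -82.5, 20.6]
tcp_rot: [3.141, 0.002, 2.961]
wrist_force: [0.7, 0.7, -0.2]
finger_gap: 0.3
```

drive_tool(
  commands=[
    [0,0,0,-0.003,0,0,0],
    [0,0,0,-0.006,0,0,0],
    [0,0,0,-0.009,0,0,0],
    [0,0,0,-0.011,0,0,0],
    [0,0,0,-0.011,0,0,0],
  ],
)

```text
time: 9.02
tcp_pos: [485.0, -85.6, 20.2]
tcp_rot: [-3.141, -0.0, 2.959]
wrist_force: [-2.1, -0.6, -1.6]
finger_gap: 0.4
```

```bash
python3 -c "
from h import *
spk()"
```

```text
(1, 173, array([-29.8,   2.8]))
(2, 139, array([-69.7, -67.9]))
(2, 12, array([-31.1,  52.8]))
(2, 301, array([57.3,  8.5]))
tcp dock [-111.1  -81.1] [485.  -85.5  20.2] [-2.2 -1.4 -1. ] 9.0667
```

drive_tool(
  commands=[
    [0,0,0,0.016,0.005,0,0],
    [0,0,0,0.016,0.045,0,0],
    [0,0,0,0.016,0.085,0,0],
    [0,0,0,0.016,0.125,0,0],
    [0,0,0,0.016,0.165,0,0],
  ],
)

```text
time: 9.48
tcp_pos: [501.4, 82.1, 20.9]
tcp_rot: [3.139, 0.004, 2.958]
wrist_force: [0.1, 0.7, -1.2]
finger_gap: 0.8
```

drive_tool(
  commands=[
    [0,0,0,-0.003,0,0,0],
    [0,0,0,-0.006,0,0,0],
    [0,0,0,-0.008,0,0,0],
    [0,0,0,-0.01,0,0,0],
  ],
)

```text
time: 9.82
tcp_pos: [509.7, 76.1, 20.5]
tcp_rot: [-3.141, 0.001, 2.957]
wrist_force: [-0.4, 0.4, -0.4]
finger_gap: 0.5
```

drive_tool(
  commands=[
    [0,0,0,-0.003,0,0,0],
    [0,0,0,-0.006,0,0,0],
    [0,0,0,-0.009,0,0,0],
    [0,0,0,-0.011,0,0,0],
    [0,0,0,-0.011,0,0,0],
  ],
)

```text
time: 10.23
tcp_pos: [520.0, 75.2, 20.3]
tcp_rot: [3.142, -0.0, 2.958]
wrist_force: [-1.6, 1.5, -0.3]
finger_gap: 0.7
```

```bash
python3 -c "
from h import *
spk()"
```

```text
(1, 164, array([-24.3,   0.1]))
(2, 11, array([-25.9, -49.9]))
(2, 52, array([-24.3,  55.4]))
(2, 27, array([-15.4,  78.4]))
(2, 307, array([57.1, 10.2]))
tcp dock [-105.7   83.4] [520.   75.2  20.3] [-2.5  1.3 -1.1] 10.2833
```

drive_tool(
  commands=[
    [0,0,0,0.016,-0.005,0,0],
    [0,0,0,0.016,-0.045,0,0],
    [0,0,0,0.016,-0.085,0,0],
    [0,0,0,0.016,-0.125,0,0],
    [0,0,0,0.016,-0.165,0,0],
  ],
)

```text
time: 10.7
tcp_pos: [475.1, -86.0, 20.7]
tcp_rot: [-3.141, 0.003, 2.959]
wrist_force: [0.6, -0.5, 0.0]
finger_gap: 0.2
```

drive_tool(
  commands=[
    [0,0,0,-0.003,0,0,0],
    [0,0,0,-0.006,0,0,0],
    [0,0,0,-0.008,0,0,0],
    [0,0,0,-0.01,0,0,0],
  ],
)

```text
time: 11.03
tcp_pos: [485.3, -84.3, 20.6]
tcp_rot: [3.141, 0.002, 2.961]
wrist_force: [-0.4, -0.5, -1.3]
finger_gap: 0.6
```

drive_tool(
  commands=[
    [0,0,0,-0.003,0,0,0],
    [0,0,0,-0.006,0,0,0],
    [0,0,0,-0.009,0,0,0],
    [0,0,0,-0.011,0,0,0],
    [0,0,0,-0.011,0,0,0],
  ],
)

```text
time: 11.45
tcp_pos: [494.9, -87.4, 20.2]
tcp_rot: [-3.141, -0.0, 2.959]
wrist_force: [-2.9, -0.9, -1.6]
finger_gap: 0.6
```

```bash
python3 -c "
from h import *
spk()"
```

```text
(1, 175, array([-19.9,   2.5]))
(2, 163, array([-63.3, -68.8]))
(2, 13, array([-20.9,  52.8]))
(2, 300, array([57.3,  8.5]))
tcp dock [-101.   -81.1] [494.9 -87.4  20.2] [-2.5 -1.2 -1. ] 11.5
```

drive_tool(
  commands=[
    [0,0,0,0.016,0.005,0,0],
    [0,0,0,0.016,0.045,0,0],
    [0,0,0,0.016,0.085,0,0],
    [0,0,0,0.016,0.125,0,0],
    [0,0,0,0.016,0.165,0,0],
  ],
)

```text
time: 11.92
tcp_pos: [511.3, 80.4, 20.9]
tcp_rot: [3.139, 0.004, 2.959]
wrist_force: [1.1, 0.6, -0.6]
finger_gap: 0.5
```

drive_tool(
  commands=[
    [0,0,0,-0.003,0,0,0],
    [0,0,0,-0.006,0,0,0],
    [0,0,0,-0.008,0,0,0],
    [0,0,0,-0.01,0,0,0],
  ],
)

```text
time: 12.25
tcp_pos: [519.5, 74.3, 20.6]
tcp_rot: [-3.141, 0.001, 2.957]
wrist_force: [-0.6, -1.0, 0.4]
finger_gap: 0.5
```

drive_tool(
  commands=[
    [0,0,0,-0.003,0,0,0],
    [0,0,0,-0.006,0,0,0],
    [0,0,0,-0.009,0,0,0],
    [0,0,0,-0.011,0,0,0],
    [0,0,0,-0.011,0,0,0],
  ],
)

```text
time: 12.67
tcp_pos: [529.8, 73.5, 20.3]
tcp_rot: [3.141, -0.0, 2.958]
wrist_force: [-1.8, 0.4, -0.6]
finger_gap: 0.7
```

```bash
python3 -c "
from h import *
spk()"
```

```text
(1, 167, array([-14.7,   0.4]))
(2, 9, array([-15. , -50.2]))
(2, 49, array([-12.6,  54.8]))
(2, 31, array([-1.6, 78.1]))
(2, 307, array([57.1,  9.9]))
tcp dock [-95.8  83.4] [529.8  73.5  20.3] [-1.7  1.4 -0.9] 12.7167
```

drive_tool(
  commands=[
    [0,0,0,0.016,-0.005,0,0],
    [0,0,0,0.016,-0.045,0,0],
    [0,0,0,0.016,-0.085,0,0],
    [0,0,0,0.016,-0.125,0,0],
    [0,0,0,0.016,-0.165,0,0],
  ],
)

```text
time: 13.13
tcp_pos: [485.0, -87.9, 20.7]
tcp_rot: [-3.141, 0.003, 2.959]
wrist_force: [0.4, 0.0, 0.2]
finger_gap: 0.7
```

drive_tool(
  commands=[
    [0,0,0,-0.003,0,0,0],
    [0,0,0,-0.006,0,0,0],
    [0,0,0,-0.008,0,0,0],
    [0,0,0,-0.01,0,0,0],
  ],
)

```text
time: 13.47
tcp_pos: [495.1, -86.1, 20.6]
tcp_rot: [3.141, 0.002, 2.961]
wrist_force: [0.5, 0.4, -1.2]
finger_gap: 0.4
```

drive_tool(
  commands=[
    [0,0,0,-0.003,0,0,0],
    [0,0,0,-0.006,0,0,0],
    [0,0,0,-0.009,0,0,0],
    [0,0,0,-0.011,0,0,0],
    [0,0,0,-0.011,0,0,0],
  ],
)

```text
time: 13.88
tcp_pos: [504.7, -89.2, 20.2]
tcp_rot: [-3.141, -0.0, 2.959]
wrist_force: [-2.8, 0.2, -1.5]
finger_gap: 0.3
```

```bash
python3 -c "
from h import *
spk()"
```

```text
(1, 6, array([-82. ,  15.5]))
(1, 172, array([-9.8,  2.3]))
(2, 170, array([-55.3, -69.3]))
(2, 13, array([-11. ,  52.7]))
(2, 272, array([58.1, 10.2]))
tcp dock [-91.  -81.1] [504.7 -89.2  20.2] [-1.8  0.1 -1.8] 13.9333
```

drive_tool(
  commands=[
    [0,0,0,0.016,0.005,0,0],
    [0,0,0,0.016,0.045,0,0],
    [0,0,0,0.016,0.085,0,0],
    [0,0,0,0.016,0.125,0,0],
    [0,0,0,0.016,0.165,0,0],
  ],
)

```text
time: 14.35
tcp_pos: [521.1, 78.5, 20.9]
tcp_rot: [3.139, 0.004, 2.959]
wrist_force: [0.4, -1.0, -0.6]
finger_gap: 0.4
```

drive_tool(
  commands=[
    [0,0,0,-0.003,0,0,0],
    [0,0,0,-0.006,0,0,0],
    [0,0,0,-0.008,0,0,0],
    [0,0,0,-0.01,0,0,0],
  ],
)

```text
time: 14.68
tcp_pos: [529.4, 72.4, 20.5]
tcp_rot: [-3.141, 0.001, 2.957]
wrist_force: [0.5, -0.9, 0.7]
finger_gap: 0.4
```

drive_tool(
  commands=[
    [0,0,0,-0.003,0,0,0],
    [0,0,0,-0.006,0,0,0],
    [0,0,0,-0.009,0,0,0],
    [0,0,0,-0.011,0,0,0],
    [0,0,0,-0.011,0,0,0],
  ],
)

```text
time: 15.1
tcp_pos: [539.6, 71.7, 20.3]
tcp_rot: [3.141, -0.0, 2.958]
wrist_force: [-2.4, 0.6, -0.7]
finger_gap: 0.9
```

```bash
python3 -c "
from h import *
spk('f.png')"
```

```text
(1, 170, array([-4.2, -0.1]))
(2, 10, array([ -5.6, -49.4]))
(2, 8, array([15.5, 93.8]))
(2, 37, array([11.5, 77.6]))
(2, 51, array([ 2.4, 56.4]))
(2, 243, array([58.9, 12.5]))
tcp dock [-85.8  83.4] [539.6  71.6  20.3] [-1.5  1.7 -0.8] 15.15
```

View pics/f.png

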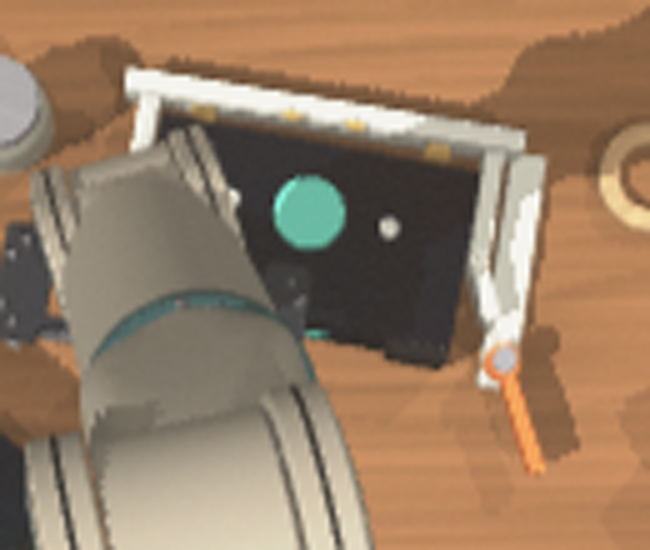

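The speaker is between the rails with its front edge near the plungers: disc (309,212), front edge about (165,112)–(478,172). The dock has not moved.

drive_tool(
  commands=[
    [0,0,0,0.016,-0.005,0,0],
    [0,0,0,0.016,-0.045,0,0],
    [0,0,0,0.016,-0.085,0,0],
    [0,0,0,0.016,-0.125,0,0],
    [0,0,0,0.016,-0.165,0,0],
  ],
)

```text
time: 15.57
tcp_pos: [494.8, -89.7, 20.7]
tcp_rot: [-3.141, 0.003, 2.959]
wrist_force: [1.6, -0.3, 0.4]
finger_gap: 0.4
```

drive_tool(
  commands=[
    [0,0,0,-0.003,0,0,0],
    [0,0,0,-0.006,0,0,0],
    [0,0,0,-0.008,0,0,0],
    [0,0,0,-0.01,0,0,0],
  ],
)

```text
time: 15.9
tcp_pos: [505.0, -87.9, 20.6]
tcp_rot: [3.141, 0.002, 2.961]
wrist_force: [0.3, 0.5, -0.8]
finger_gap: 0.7
```

drive_tool(
  commands=[
    [0,0,0,-0.003,0,0,0],
    [0,0,0,-0.006,0,0,0],
    [0,0,0,-0.009,0,0,0],
    [0,0,0,-0.011,0,0,0],
    [0,0,0,-0.011,0,0,0],
  ],
)

```text
time: 16.32
tcp_pos: [514.4, -91.0, 20.2]
tcp_rot: [-3.141, -0.0, 2.959]
wrist_force: [-3.0, -0.7, 0.0]
finger_gap: 0.1
```

```bash
python3 -c "
from h import *
spk()"
```

```text
(1, 173, array([0.3, 2.4]))
(2, 7, array([-63.9, -57.6]))
(2, 175, array([-45.5, -69.1]))
(2, 13, array([-1.3, 52.8]))
(2, 231, array([59.4, 11.4]))
tcp dock [-81.1 -81.1] [514.4 -91.   20.2] [-2.5  0.1 -2.1] 16.3667
```

drive_tool(
  commands=[
    [0,0,0,0.016,0.005,0,0],
    [0,0,0,0.016,0.045,0,0],
    [0,0,0,0.016,0.085,0,0],
    [0,0,0,0.016,0.125,0,0],
    [0,0,0,0.016,0.165,0,0],
  ],
)

```text
time: 16.78
tcp_pos: [530.9, 76.7, 20.9]
tcp_rot: [3.139, 0.004, 2.959]
wrist_force: [1.1, 0.1, 0.0]
finger_gap: 0.5
```

drive_tool(
  commands=[
    [0,0,0,-0.003,0,0,0],
    [0,0,0,-0.006,0,0,0],
    [0,0,0,-0.008,0,0,0],
    [0,0,0,-0.01,0,0,0],
  ],
)

```text
time: 17.12
tcp_pos: [539.2, 70.5, 20.6]
tcp_rot: [-3.141, 0.001, 2.957]
wrist_force: [-0.2, 0.4, -0.4]
finger_gap: 0.4
```

drive_tool(
  commands=[
    [0,0,0,-0.003,0,0,0],
    [0,0,0,-0.006,0,0,0],
    [0,0,0,-0.009,0,0,0],
    [0,0,0,-0.009,0,0,0],
  ],
)

```text
time: 17.45
tcp_pos: [545.5, 70.1, 20.2]
tcp_rot: [-3.141, -0.004, 2.958]
wrist_force: [-5.0, 1.4, 3.2]
finger_gap: 0.3
```

```bash
python3 -c "
from h import *
spk()"
```

```text
(1, 166, array([3.2, 1.2]))
(2, 10, array([  2.8, -48.8]))
(2, 13, array([23.2, 92.8]))
(2, 44, array([11.5, 56.1]))
(2, 37, array([21.8, 77.2]))
(2, 225, array([59.5, 12.3]))
tcp dock [-79.7  82.9] [545.6  70.1  20.2] [-4.4  1.4  2.7] 17.5
```

drive_tool(
  commands=[
    [0,0,0,-0.001,0,0,0],
    [0,0,0,-0.002,0,0,0],
    [0,0,0,-0.003,0,0,0],
    [0,0,0,-0.003,0,0,0],
  ],
)

```text
time: 17.83
tcp_pos: [545.6, 70.0, 20.0]
tcp_rot: [-3.14, -0.009, 2.958]
wrist_force: [-9.5, 2.7, 7.2]
finger_gap: 0.6
```

drive_tool(
  commands=[
    [0,0,0,0.014,-0.005,0,0],
    [0,0,0,0.014,-0.045,0,0],
    [0,0,0,0.014,-0.085,0,0],
    [0,0,0,0.014,-0.125,0,0],
    [0,0,0,0.014,-0.165,0,0],
  ],
)

```text
time: 18.25
tcp_pos: [507.1, -92.4, 20.6]
tcp_rot: [-3.141, 0.002, 2.958]
wrist_force: [1.1, -1.3, 0.2]
finger_gap: 0.6
```

drive_tool(
  commands=[
    [0,0,0,-0.003,0,0,0],
    [0,0,0,-0.006,0,0,0],
    [0,0,0,-0.008,0,0,0],
    [0,0,0,-0.01,0,0,0],
    [0,0,0,-0.012,0,0,0],
  ],
)

```text
time: 18.67
tcp_pos: [514.6, -90.7, 20.0]
tcp_rot: [-3.14, -0.008, 2.96]
wrist_force: [-10.1, -0.3, 6.0]
finger_gap: 0.6
```

drive_tool(
  commands=[
    [0,0,0,-0.001,0,0,0],
    [0,0,0,-0.002,0,0,0],
    [0,0,0,-0.003,0,0,0],
    [0,0,0,-0.003,0,0,0],
  ],
)

```text
time: 19.0
tcp_pos: [515.6, -91.1, 19.8]
tcp_rot: [-3.14, -0.011, 2.961]
wrist_force: [-10.2, -1.0, 5.3]
finger_gap: 0.6
```

```bash
python3 -c "
from h import *
spk()"
```

```text
(1, 170, array([3.7, 1.1]))
(2, 6, array([  3.3, -45.9]))
(2, 182, array([-45.8, -69.3]))
(2, 15, array([ 3.8, 51. ]))
(2, 222, array([59.7, 10.8]))
tcp dock [-80.  -80.9] [515.6 -91.   19.8] [-10.4  -0.8   6. ] 19.05
```

drive_tool(
  commands=[
    [0,0,0,-0.001,0,0,0],
    [0,0,0,-0.002,0,0,0],
    [0,0,0,-0.002,0,0,0],
  ],
)

```text
time: 19.3
tcp_pos: [516.6, -91.5, 19.7]
tcp_rot: [-3.139, -0.013, 2.961]
wrist_force: [-10.6, -2.3, 7.7]
finger_gap: 0.6
```

drive_tool(
  commands=[
    [0,0,0,-0.001,0,0,0],
    [0,0,0,-0.002,0,0,0],
    [0,0,0,-0.002,0,0,0],
  ],
)

```text
time: 19.55
tcp_pos: [517.9, -92.1, 19.6]
tcp_rot: [-3.139, -0.014, 2.961]
wrist_force: [-12.6, -1.3, 7.2]
finger_gap: 0.3
```

```bash
python3 -c "
from h import *
spk()"
```

```text
(1, 172, array([5.1, 1.6]))
(2, 171, array([-37.9, -68. ]))
(2, 12, array([ 4.3, 51.7]))
(2, 218, array([59.8, 12.4]))
tcp dock [-77.5 -81.5] [517.9 -92.1  19.5] [-11.9  -2.1   7.4] 19.6
```

drive_tool(
  commands=[
    [0,0,0,-0.001,0,-0.001,0],
    [0,0,0,-0.002,0,-0.002,0],
    [0,0,0,-0.002,0,-0.003,0],
    [0,0,0,-0.002,0,-0.003,0],
  ],
)

```text
time: 19.93
tcp_pos: [522.7, -92.1, 22.2]
tcp_rot: [-3.14, -0.009, 2.962]
wrist_force: [-7.0, -2.0, -2.9]
finger_gap: 0.6
```

drive_tool(
  commands=[
    [0,0,0,0.018,0.002,0,0],
    [0,0,0,0.018,0.045,0,0],
    [0,0,0,0.018,0.085,0,0],
    [0,0,0,0.018,0.125,0,0],
    [0,0,0,0.018,0.165,0,0],
  ],
)

```text
time: 20.35
tcp_pos: [540.3, 76.5, 23.6]
tcp_rot: [3.14, 0.002, 2.962]
wrist_force: [1.1, -0.1, -1.0]
finger_gap: 0.6
```

drive_tool(
  commands=[
    [0,0,0,-0.003,0,0,0],
    [0,0,0,-0.006,0,0,0],
    [0,0,0,-0.008,0,-0.001,0],
    [0,0,0,-0.01,0,-0.002,0],
    [0,0,0,-0.012,0,-0.003,0],
  ],
)

```text
time: 20.77
tcp_pos: [547.8, 69.4, 25.6]
tcp_rot: [-3.14, -0.006, 2.958]
wrist_force: [-4.7, 3.4, -2.6]
finger_gap: 0.2
```

drive_tool(
  commands=[
    [0,0,0,-0.002,0,-0.001,0],
    [0,0,0,-0.003,0,-0.002,0],
    [0,0,0,-0.004,0,-0.002,0],
    [0,0,0,-0.004,0,-0.002,0],
  ],
)

```text
time: 21.1
tcp_pos: [552.8, 68.2, 27.8]
tcp_rot: [-3.141, -0.005, 2.957]
wrist_force: [-3.9, 2.7, -2.6]
finger_gap: 0.6
```

```bash
python3 -c "
from h import *
spk()"
```

```text
(1, 168, array([11.5,  2.5]))
(2, 12, array([ 11.5, -47.8]))
(2, 20, array([33.2, 92.5]))
(2, 246, array([49. , 29.9]))
tcp dock [-72.2  82.4] [552.8  68.2  27.8] [-5.3  2.3 -2.7] 21.15
```

drive_tool(
  commands=[
    [0,0,0,0.016,-0.002,0,0],
    [0,0,0,0.016,-0.045,0.003,0],
    [0,0,0,0.016,-0.085,0.006,0],
    [0,0,0,0.016,-0.125,0.006,0],
    [0,0,0,0.016,-0.165,0.006,0],
  ],
)

```text
time: 21.57
tcp_pos: [509.7, -93.8, 22.7]
tcp_rot: [-3.141, 0.002, 2.957]
wrist_force: [0.4, -0.1, 0.3]
finger_gap: 0.4
```

drive_tool(
  commands=[
    [0,0,0,-0.004,0,0,0],
    [0,0,0,-0.008,0,0,0],
    [0,0,0,-0.011,0,-0.001,0],
    [0,0,0,-0.013,0,-0.002,0],
    [0,0,0,-0.015,0,-0.003,0],
  ],
)

```text
time: 21.98
tcp_pos: [523.5, -91.5, 25.3]
tcp_rot: [3.141, -0.002, 2.961]
wrist_force: [-4.1, 1.0, -2.4]
finger_gap: 0.4
```

drive_tool(
  commands=[
    [0,0,0,-0.001,0,-0.001,0],
    [0,0,0,-0.002,0,-0.001,0],
    [0,0,0,-0.003,0,-0.002,0],
    [0,0,0,-0.003,0,-0.002,0],
  ],
)

```text
time: 22.32
tcp_pos: [524.4, -92.3, 26.8]
tcp_rot: [-3.141, -0.005, 2.961]
wrist_force: [-4.0, 0.8, -1.6]
finger_gap: 0.6
```

```bash
python3 -c "
from h import *
spk()"
```

```text
(1, 172, array([11.7,  2.3]))
(2, 156, array([-29.9, -67.7]))
(2, 12, array([11.2, 52.1]))
(2, 143, array([62.4,  7.6]))
tcp dock [-71.1 -80.6] [524.3 -92.3  26.7] [-6.   0.3 -2. ] 22.3667
```

drive_tool(
  commands=[
    [0,0,0,-0.001,0,-0.001,0],
    [0,0,0,-0.002,0,-0.001,0],
    [0,0,0,-0.002,0,-0.001,0],
  ],
)

```text
time: 22.62
tcp_pos: [524.4, -92.4, 27.2]
tcp_rot: [-3.141, -0.009, 2.961]
wrist_force: [-7.3, 1.7, -3.7]
finger_gap: 0.6
```

drive_tool(
  commands=[
    [0,0,0,-0.001,0,-0.001,0],
    [0,0,0,-0.002,0,-0.001,0],
    [0,0,0,-0.002,0,-0.001,0],
  ],
)

```text
time: 22.87
tcp_pos: [524.4, -92.4, 27.7]
tcp_rot: [-3.141, -0.013, 2.961]
wrist_force: [-9.4, 2.0, -3.1]
finger_gap: 0.3
```

```bash
python3 -c "
from h import *
spk()"
```

```text
(1, 10, array([-61.7,  15.6]))
(1, 172, array([11.9,  2.2]))
(2, 10, array([ 12.1, -46.1]))
(2, 154, array([-30.2, -68.2]))
(2, 13, array([11.5, 52.5]))
(2, 139, array([62.5,  7.3]))
tcp dock [-71.  -80.7] [524.5 -92.4  27.7] [-8.9  2.4 -3.3] 22.9167
```

drive_tool(
  commands=[
    [0,0,0,-0.001,0,0,0],
    [0,0,0,-0.002,0,0,0],
    [0,0,0,-0.002,0,0,0],
  ],
)

```text
time: 23.17
tcp_pos: [524.3, -92.5, 27.4]
tcp_rot: [-3.14, -0.017, 2.961]
wrist_force: [-11.5, 2.1, -2.8]
finger_gap: 0.3
```

drive_tool(
  commands=[
    [0,0,0,-0.001,0,0,0],
    [0,0,0,-0.002,0,0,0],
    [0,0,0,-0.002,0,0,0],
  ],
)

```text
time: 23.42
tcp_pos: [524.2, -92.5, 27.0]
tcp_rot: [-3.14, -0.021, 2.961]
wrist_force: [-15.3, 3.2, -1.4]
finger_gap: 0.7
```

```bash
python3 -c "
from h import *
spk()"
```

```text
(1, 6, array([-61.3,  19.8]))
(1, 171, array([11.6,  2.3]))
(2, 10, array([ 12.1, -46.1]))
(2, 12, array([11.2, 52.1]))
(2, 152, array([-26.6, -67.6]))
(2, 144, array([62.3,  7.8]))
tcp dock [-71.2 -80.8] [524.2 -92.5  27.1] [-14.3   2.7  -1.3] 23.4667
```

drive_tool(
  commands=[
    [0,0,0,0.026,0.0,0,0],
    [0,0,0,0.026,0.042,0.003,0],
    [0,0,0,0.026,0.083,0.006,0],
    [0,0,0,0.026,0.124,0.006,0],
    [0,0,0,0.026,0.165,0.006,0],
  ],
)

```text
time: 23.88
tcp_pos: [540.9, 74.8, 23.8]
tcp_rot: [3.14, 0.003, 2.959]
wrist_force: [1.0, 0.3, -0.0]
finger_gap: 0.2
```

drive_tool(
  commands=[
    [0,0,0,-0.004,0,0,0],
    [0,0,0,-0.008,0,0,0],
    [0,0,0,-0.011,0,-0.001,0],
    [0,0,0,-0.013,0,-0.002,0],
    [0,0,0,-0.015,0,-0.003,0],
  ],
)

```text
time: 24.3
tcp_pos: [552.7, 67.5, 26.2]
tcp_rot: [-3.14, -0.003, 2.956]
wrist_force: [-4.8, 1.3, -2.5]
finger_gap: 0.6
```

drive_tool(
  commands=[
    [0,0,0,-0.001,0,-0.001,0],
    [0,0,0,-0.002,0,-0.001,0],
    [0,0,0,-0.003,0,-0.002,0],
    [0,0,0,-0.004,0,-0.002,0],
  ],
)

```text
time: 24.63
tcp_pos: [554.7, 68.0, 27.7]
tcp_rot: [-3.14, -0.006, 2.958]
wrist_force: [-8.3, 2.2, -0.0]
finger_gap: 0.4
```

drive_tool(
  commands=[
    [0,0,0,-0.001,0,-0.001,0],
    [0,0,0,-0.002,0,-0.001,0],
    [0,0,0,-0.003,0,-0.001,0],
    [0,0,0,-0.003,0,-0.001,0],
  ],
)

```text
time: 24.97
tcp_pos: [554.6, 68.0, 27.9]
tcp_rot: [-3.139, -0.012, 2.959]
wrist_force: [-10.3, 2.4, -2.8]
finger_gap: 0.4
```

```bash
python3 -c "
from h import *
spk('g.png')"
```

```text
(1, 166, array([13. ,  2.6]))
(2, 10, array([-48.8,  83.2]))
(2, 9, array([ 12.6, -47.1]))
(2, 238, array([49.5, 35.3]))
tcp dock [-70.3  82.5] [554.7  67.9  27.8] [-10.2   3.6  -2.5] 25.0167
```

drive_tool(
  commands=[
    [0,0,0,-0.001,0,0,0],
    [0,0,0,-0.002,0,0,0],
    [0,0,0,-0.003,0,0,0],
    [0,0,0,-0.003,0,0,0],
  ],
)

```text
time: 25.35
tcp_pos: [554.6, 67.9, 27.8]
tcp_rot: [-3.138, -0.017, 2.959]
wrist_force: [-15.8, 4.2, 2.9]
finger_gap: 0.4
```

drive_tool(
  commands=[
    [0,0,0,0.025,0.0,0,0],
    [0,0,0,0.025,-0.042,0.003,0],
    [0,0,0,0.025,-0.083,0.006,0],
    [0,0,0,0.025,-0.124,0.006,0],
    [0,0,0,0.025,-0.165,0.006,0],
  ],
)

```text
time: 25.77
tcp_pos: [510.8, -92.7, 23.9]
tcp_rot: [-3.141, 0.004, 2.959]
wrist_force: [1.2, -1.2, -0.0]
finger_gap: 0.8
```

drive_tool(
  commands=[
    [0,0,0,-0.004,0,0,0],
    [0,0,0,-0.008,0,0,0],
    [0,0,0,-0.011,0,-0.001,0],
    [0,0,0,-0.013,0,-0.002,0],
    [0,0,0,-0.015,0,-0.003,0],
  ],
)

```text
time: 26.18
tcp_pos: [524.7, -91.1, 26.6]
tcp_rot: [3.141, -0.0, 2.961]
wrist_force: [-1.7, 1.0, -1.1]
finger_gap: 0.4
```

drive_tool(
  commands=[
    [0,0,0,-0.002,0,-0.001,0],
    [0,0,0,-0.004,0,-0.001,0],
    [0,0,0,-0.006,0,-0.002,0],
    [0,0,0,-0.007,0,-0.002,0],
    [0,0,0,-0.007,0,-0.002,0],
  ],
)

```text
time: 26.6
tcp_pos: [524.6, -91.6, 27.1]
tcp_rot: [-3.141, -0.013, 2.961]
wrist_force: [-9.6, 3.6, 0.8]
finger_gap: 0.4
```

drive_tool(
  commands=[
    [0,0,0,-0.001,0,0,0],
    [0,0,0,-0.002,0,0,0],
    [0,0,0,-0.003,0,0,0],
    [0,0,0,-0.003,0,0,0],
  ],
)

```text
time: 26.93
tcp_pos: [524.5, -91.6, 27.1]
tcp_rot: [-3.141, -0.019, 2.961]
wrist_force: [-14.4, 4.7, 7.4]
finger_gap: 0.4
```

```bash
python3 -c "
from h import *
spk()"
```

```text
(1, 6, array([-60.3,  13.2]))
(1, 171, array([12.4,  2.3]))
(2, 7, array([ 11.7, -44.8]))
(2, 151, array([-28.7, -67.8]))
(2, 15, array([12.4, 52.6]))
(2, 121, array([63.2,  0.9]))
tcp dock [-71.1 -79.9] [524.5 -91.6  27.1] [-15.    4.8   7.3] 26.9833
```

Both corners now stop hard. The left stays at −70.3 and the right at −71.1 while the force rises from 5 to 15 N, and each has travelled about 9.5 mm since first touching its plunger. Now the latch: back off, lift, and pass over to its outer side.

drive_tool(
  commands=[
    [0,0,0,0.028,0,0,0],
    [0,0,0,0.045,0,-0.03,0],
    [0,0,0,0.055,-0.03,-0.055,0],
    [0,0,0,0.065,-0.07,-0.055,0],
    [0,0,0,0.065,-0.11,-0.055,0],
  ],
)

```text
time: 27.4
tcp_pos: [450.1, -190.5, 85.2]
tcp_rot: [-3.141, 0.002, 2.964]
wrist_force: [0.6, 0.5, 0.2]
finger_gap: 0.6
```

```bash
python3 -c "
from h import *
spk('h1.png');print(telemetry.observe()['qpos'].round(2))
b=snap('scene')['image']; cv2.imwrite('pics/hs.png',cv2.resize(b[150:250,160:320],None,fx=5,fy=5,interpolation=cv2.INTER_CUBIC))"
```

```text
(1, 7, array([-60.8,  -5.3]))
(1, 6, array([-60.3,  13.2]))
(1, 171, array([12.4,  2.3]))
(2, 13, array([ 11.8, -47.3]))
(2, 16, array([12.7, 52.3]))
(2, 121, array([63.2,  0.9]))
tcp dock [-126.6 -202.6] [ 447.7 -202.2   84.7] [-1.  -6.4  0.5] 27.45
[ 0.45  0.6  -0.13  2.07  0.18  0.49  1.57]
```

View pics/hs.png

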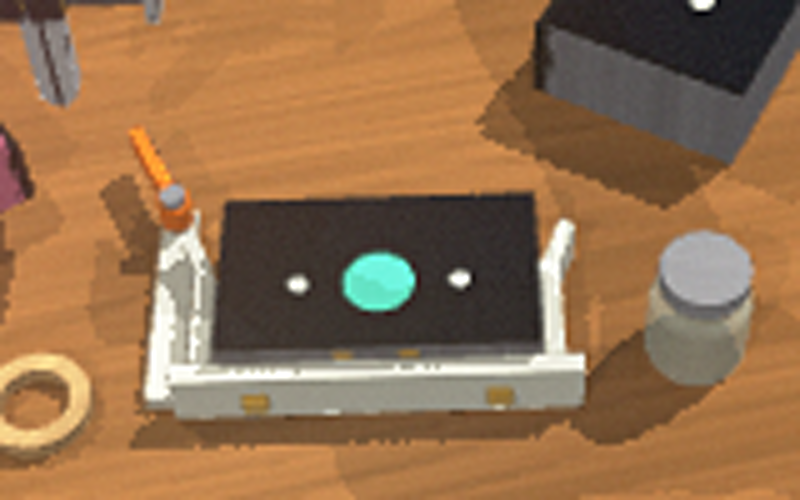

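Scene crop: the speaker sits square against the wall. Both plungers have come out equally at the back, at (255,402) and (500,397). The latch is still open, with pivot (175,195) and tip (137,130). The jar and ring have not moved. Now I descend outside the latch and sweep it.

drive_tool(
  commands=[
    [0,0,0,0,0,0,0],
    [0,0,0,0,0,0.025,0],
    [0,0,0,0,0,0.05,0],
    [0,0,0,0,0,0.06,0],
    [0,0,0,0,0,0.06,0],
  ],
)

```text
time: 27.92
tcp_pos: [449.4, -188.7, 21.5]
tcp_rot: [3.14, -0.004, 2.962]
wrist_force: [-0.3, -0.1, 1.3]
finger_gap: 0.3
```

```bash
python3 -c "
from h import *
spk('i.png')"
```

```text
(1, 11, array([-60.7,  -9.2]))
(1, 6, array([-60.3,  13.2]))
(1, 171, array([12.4,  2.3]))
(2, 13, array([ 11.8, -47.3]))
(2, 15, array([12.4, 52.6]))
(2, 121, array([63.2,  0.9]))
tcp dock [-126.6 -189.4] [ 450.1 -189.3   22.7] [0.3 0.2 0.1] 27.9667
```

View pics/i.png

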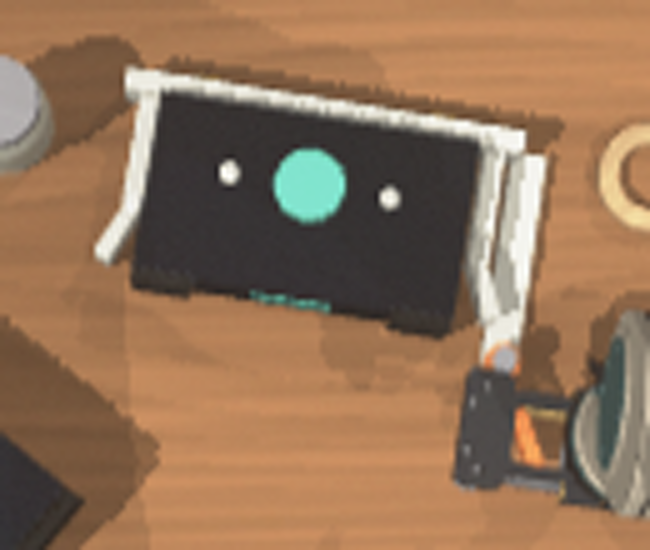

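The speaker is flush: top edge (165,92)–(480,145) against the wall strip. The fingers are outside the latch, whose orange shows at (530,440).

drive_tool(
  commands=[
    [0,0,0,0.001,0.012,0,0],
    [0,0,0,0.002,0.024,0,0],
    [0,0,0,0.002,0.036,0,0],
    [0,0,0,0.002,0.048,0,0],
    [0,0,0,0.001,0.058,0,0],
  ],
)

```text
time: 28.38
tcp_pos: [460.5, -133.1, 24.6]
tcp_rot: [-3.141, 0.002, 2.96]
wrist_force: [0.5, -1.9, 0.2]
finger_gap: 0.5
```

drive_tool(
  commands=[
    [0,0,0,-0.001,0.008,0,0],
    [0,0,0,-0.002,0.016,0,0],
    [0,0,0,-0.004,0.023,0,0],
    [0,0,0,-0.01,0.03,0,0],
    [0,0,0,-0.015,0.036,0,0],
  ],
)

```text
time: 28.8
tcp_pos: [481.5, -100.6, 23.5]
tcp_rot: [3.142, -0.0, 2.959]
wrist_force: [-0.8, -1.0, -0.4]
finger_gap: -0.0
```

```bash
python3 -c "
from h import *
spk()"
```

```text
(1, 7, array([-60.8,  -5.3]))
(1, 6, array([-60.3,  13.2]))
(1, 171, array([12.4,  2.3]))
(2, 6, array([-96.9, -74.9]))
(2, 15, array([ 12.6, -47.7]))
(2, 15, array([12.4, 52.6]))
(2, 121, array([63.2,  0.9]))
tcp dock [-110.   -94.9] [483.5 -99.3  23.6] [ 0.8 -0.1 -0.2] 28.85
```

drive_tool(
  commands=[
    [0,0,0,-0.006,0.005,0,0],
    [0,0,0,-0.012,0.01,0,0],
    [0,0,0,-0.018,0.013,0,0],
    [0,0,0,-0.022,0.014,0,0],
    [0,0,0,-0.024,0.015,0,0],
  ],
)

```text
time: 29.27
tcp_pos: [508.3, -90.8, 23.4]
tcp_rot: [3.141, 0.001, 2.959]
wrist_force: [-0.9, -0.1, -0.5]
finger_gap: 0.7
```

drive_tool(
  commands=[
    [0,0,0,-0.001,0,0,0],
    [0,0,0,-0.002,0,0,0],
    [0,0,0,-0.002,0,0,0],
  ],
)

```text
time: 29.52
tcp_pos: [508.7, -90.9, 23.4]
tcp_rot: [3.141, -0.001, 2.959]
wrist_force: [-0.9, 0.7, 0.1]
finger_gap: 0.7
```

```bash
python3 -c "
from h import *
spk()"
```

```text
(1, 6, array([-60.3,  13.2]))
(1, 171, array([12.4,  2.3]))
(2, 9, array([-72.9, -60. ]))
(2, 169, array([-47.1, -69.4]))
(2, 15, array([12.4, 52.6]))
(2, 122, array([63.2,  0.9]))
tcp dock [-86.8 -82.1] [508.6 -91.   23.3] [-1.1  1.6 -0.1] 29.5667
```

drive_tool(
  commands=[
    [0,0,0,-0.001,0,0,0],
    [0,0,0,-0.002,0,0,0],
    [0,0,0,-0.003,0,0,0],
    [0,0,0,-0.003,0,0,0],
  ],
)

```text
time: 29.9
tcp_pos: [508.8, -91.0, 23.1]
tcp_rot: [-3.141, -0.006, 2.959]
wrist_force: [-7.0, 2.8, 3.6]
finger_gap: 0.3
```

drive_tool(
  commands=[
    [0,0,0,0.03,0,0,0],
    [0,0,0,0.05,0,-0.03,0],
    [0,0,0,0.06,0.0,-0.07,0],
    [0,0,0,0.06,0.0,-0.11,0],
    [0,0,0,0.06,0.04,-0.15,0],
  ],
)

```text
time: 30.32
tcp_pos: [458.4, -57.5, 165.8]
tcp_rot: [-3.138, 0.003, 2.95]
wrist_force: [1.9, 0.1, 0.4]
finger_gap: 0.3
```

drive_tool(
  commands=[
    [0,0,0,0,0.04,-0.02,0],
    [0,0,0,0,0.08,-0.04,0],
    [0,0,0,0,0.12,-0.06,0],
    [0,0,0,0,0.16,-0.08,0],
    [0,0,0,0,0.2,-0.08,0],
  ],
)

```text
time: 30.73
tcp_pos: [495.9, 136.8, 245.5]
tcp_rot: [3.139, 0.007, 2.957]
wrist_force: [1.5, -0.1, 0.1]
finger_gap: 0.6
```

drive_tool(
  commands=[
    [0,0,0,0,0.04,0,0],
    [0,0,0,0,0.08,0,0],
    [0,0,0,0,0.08,0,0],
    [0,0,0,0,0.08,0,0],
  ],
)

```text
time: 31.07
tcp_pos: [508.1, 216.8, 241.9]
tcp_rot: [3.14, 0.001, 2.963]
wrist_force: [0.2, -0.2, -0.4]
finger_gap: 0.6
```

```bash
python3 -c "
from h import *
spk('j.png')"
```

```text
(1, 10, array([-60.9,  -8.8]))
(1, 6, array([-60.3,  13.2]))
(1, 162, array([12.6,  2.5]))
(2, 9, array([ 12.6, -47.1]))
(2, 12, array([13.6, 53.2]))
(2, 116, array([63. ,  2.2]))
tcp dock [-142.6  217.9] [508.1 214.2 241.8] [ 0.5 -0.2  0. ] 31.1167
```

View pics/j.png

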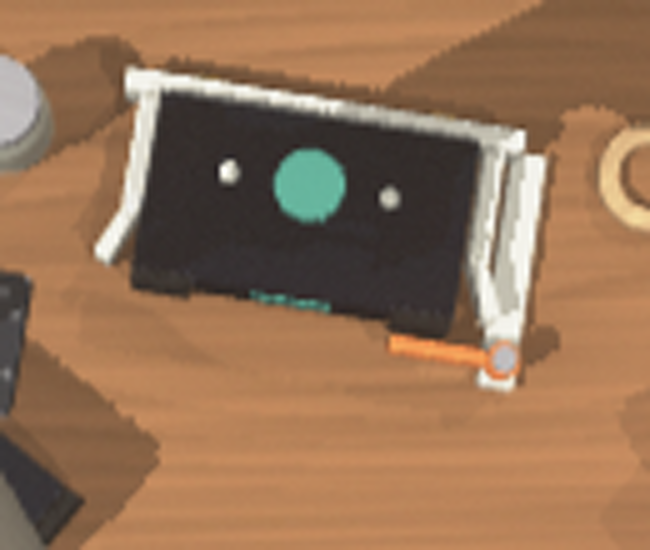

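The latch arm, (390,345)–(503,358), is parallel to the speaker's rear and against its end stop. The speaker has not moved and the robot is clear. Handing in.

```bash
python3 -c "
from bench import close_job
print(close_job())"
```

```text
the job is handed in; nothing more can be done
None
```

I walked the smaller dark speaker into the dock with alternating pushes on its two rear bumpers, then swung the latch shut and handed the job in at about 31 s. No verdict was reported.

- **Speaker home:** Each front corner stopped hard while the force rose to about 15 N, after about 9 to 9.5 mm of the plungers' 10 mm travel. Both plungers showed equally at the back of the dock wall.
- **Force:** The highest end-of-move wrist reading was about 16 N against the 24 N limit. I saw no movement of the dock in the pictures.
- **Latch:** It met its end stop at 7 N, and in the last picture it lies along the rear of the speaker, which did not move.
- **Other objects:** The jar and ring look unmoved. The teether was outside the later crops, so I did not recheck it, but the arm did not go near it at low height.
- **What disagreed:** My first dock position put the stop about 3 to 4 mm beyond where the speaker actually stopped. The latch pivot was off the same way, by about 2 mm, so I trusted the hard stops. I could not confirm the 1.5 mm fit from the pictures alone, because one pixel is about 3 mm.
- **Yaw check:** The automatic skew reading from the speaker's dots was spoiled by the arm in view, so I steered by the contact positions instead.

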